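# Tip the control box back onto its feet and start it

### The arm

A 7-joint arm with a two-finger parallel gripper is mounted at the origin on the work surface. World frame = base frame: x ahead of the robot, y to its left, z up, the work surface at z = 0. Lengths are in m, angles in degrees, forces in N, time in s.
With the tool pointing down it reaches from about 0.425 to 0.875 m from the base axis. Payload 4.7 kg.
Tool frame: the origin (TCP) lies on the centre line of the jaws, within the pads' length; the fingertips stand 17 mm ahead of it and the grasp point (between the pads) lies 2 mm behind it; z points along the fingers, y is the line along which they close (so a half turn about z gives the same grasp; the last joint's range is limited). The gripper opens to 87 mm and grips with 3 to 60 N. Pads are 19 mm wide; open, the fingers measure 117 mm over their backs; the gripper's body (75 mm by 190 mm) begins 51 mm behind the grasp point.
Start: joints at [68.703, 18.392, -4.016, 83.108, 1.295, 78.541, -3.26], TCP at [0.245, -0.602, 0.24] pointing down, gripper open.
Joint ranges: [-163.93, 163.93], [-17.29, 119.83], [-79.2, 71.16], [3.27, 140.29], [-89.18, 269.18], [5.43, 117.66], [-154.24, 154.24]. Speed limits (degrees/s): [147.25, 147.25, 180, 180, 180, 180, 180].

### API

Orientations are given as [roll, pitch, yaw] about the fixed x, y, z axes, in that order (R = Rz(yaw) Ry(pitch) Rx(roll)).
In Python, from cell import env, read_camera gives the robot as it stands.
- The arm moves only by the shell command python3 -m jog 'ROWS' [FORCE]. ROWS is JSON, a list of rows, each a list of 5 numbers: the opening, from 0 (shut) to 1 (fully open), then the shift along the tool's x, y, z each as a share of 0.02 m, from -1 to 1, then the turn about the tool's z as a share of 45 degrees, from -1 to 1. In form: [[gripper, x, y, z, yaw], ...]. A call has 1 to 12 rows; each row shifts and turns the commanded pose from where the row before left it, along the tool's axes as they then stand; what a row does not reach is not made up. A row lasts 1/12 s, in which the tool goes at most 41.7 mm and 7.16 degrees, less where a joint would pass 70% of its speed; a pose out of reach is approached as far as the arm can. A call with a number of a shift or a turn outside -1 to 1 is refused whole. A call with a gripper value outside its range is refused whole. The fingers move at their own pace and stop on an object; FORCE is the grip in N (left out, the last holds). Time passes only in rows, so rows that do not move let the fingers close. It gives the time, the measured TCP pose, the force, the opening and the grip force at its end, in the units of the state.
- env.get_obs(): the state, without advancing time (a new reading comes with each control period).
- read_camera(name): name is "scene" or "top" or "wrist"; returns a dict with "color" (420x560x3 uint8, red, green, blue), "range_z" (420x560 float32, m along the optical axis (not along the pixel's ray), 0 where there is no reading), "mtx" (3x3 intrinsics, pixels), "world_from_camera" (4x4, takes a point from camera to world coordinates); the wrist camera has in their place "T_tool_cam" (4x4, takes a point from camera to tool coordinates, whose origin is the TCP and whose axes are the flange's). Camera axes: x right, y down, z forward; pixel columns grow to the right and rows downward; lengths in m; the calibration is good to about 2 mm. A picture is of the moment at which its call begins: read the wrist's pose just before it.
- env.sign_off(): hands the job in; it is judged then, once.
The state is a dict: "time_s": time; "qpos": joint angles; "joint_velocities": joint speeds; "effort": joint torques, N m; "tool_pos": TCP position; "tool_rot": TCP orientation; "force": force on the tool from outside, world axes, zero at the start; "wrist_torque": the same for the moment, N m; "grip_width": finger opening in m; "grasp_force": force on a finger pad.
Only numpy, scipy, OpenCV 4.12 (cv2) and the standard library are available. Lean on these libraries where they do the work, as an engineer would, in place of code of your own. Each camera call takes 0.05 s, during which the arm holds its last target. There are 200 camera calls.

### The job

The orange and black control box has been left standing on its side on the blue mat. Push it over with the fingertips, without gripping or lifting it, so that it drops onto its four grey feet on the mat with the orange lid up; then press the green button on its lid fully down with a fingertip and let it go. Leave everything else where it is.

Things in the scene. Friction and masses are not known exactly. Their poses are not given: they have to be found in the camera images.
- control_box: box in two halves: black with four grey feet, orange lid with green button; 0.3 to 0.6 kg. Starts standing on a 120 x 50 mm side, 100 mm tall. Origin: centre of that side. Own z is up at the start, y along the 120 mm, +x where the lid faces, -x where the feet face (level at the start; on its feet own x is up). Shell x = -22.5 to 27.5 mm (orange above 2.5); feet reach 5 mm more.
- box_middle (a point): middle of the box: x = 0, y = 0, z = 50 mm in its axes. 50 mm above the mat's top at the start, 27.5 mm once on its feet, at most 58 mm while tipping; it ends about 80 mm on in the direction of the push.
- lid_edge (a point): on the orange lid's face, 12 mm below its top edge at the start (x = 27.5, y = 0, z = 88 mm in the box's axes). A level push here of 1 to 2 N towards the feet (box -x) turns the box about its lower edge on the feet side; after about 50 mm of travel (27 degrees) it falls onto its feet by itself.
- start_top (a point): centre of the top of the green push button (26 mm diameter, in a black round housing on the orange lid, at y = 0, z = 35 mm in the box's axes). While the box stands on its side the button faces sideways, 35 mm above the mat, well below the push area.
- start (a joint): green button: 0 = released, 0.006 = fully pressed (m); springs back when let go; fully down takes about 5 N.
- mat: blue silicone mat fixed to the bench, 440 (x) x 560 (y) x 4 mm, origin under its centre at bench height; its top is 4 mm above the bench.
- screw_jar: small clear glass jar with white cap, 44 mm diameter, 55 mm tall, standing on the mat beside one end of the control box, 115 mm from the box's middle; origin at the centre of its underside, z up. Leave alone.
- screwdriver: red-handled screwdriver, 130 mm long, lying on the mat beside the other end of the control box, 115 mm from the box's middle; its length (x) runs parallel to the box's x within 0.2 rad; under 30 mm high. Leave alone.
- spray_can: dark steel spray can, 54 mm diameter, 160 mm tall, standing on the bench beside the mat; origin at the centre of its underside, z up. Leave alone.
- spool: black and white filament spool lying flat on the bench beside the mat, 130 mm diameter, 45 mm high; origin at the centre of its underside. Leave alone.
- multimeter: yellow and black multimeter lying on the bench beside the mat, 140 x 72 x 34 mm; origin at the centre of its underside. Leave alone.
- pink_visor: pink printed visor band (C-shaped arc, 150 mm across, 18 mm high) lying on the bench to the right of the mat; origin at the arc's centre. Leave alone.
Not all that is in view belongs to the job. Leave any pink or turquoise look-alike of the control_box alone.

How it is judged:
By the outcome, as a careful person would: the job done as asked, in the order asked, and still so for the second after the job is handed in, with the robot touching nothing.
It also fails if it takes over 38 s, if anything falls off the work surface, if the arm or the gripper's body presses on something with over 40 N, if the wrist force passes 120 N, or if a joint passes its speed limit or range.

## Working session

There is one attempt and no reset: what is moved stays moved. The work goes in short steps, Python scripts to look and compute and a shell command to move; the robot and the scene stay as the last step left them, time stands still between calls to the robot, and variables do not carry over. Pictures are saved under pics/ and viewed, at most 10 in all, crops included, and the job is handed in when it is done.

```bash
mkdir -p pics; ls
python3 - <<'E'
from cell import env, read_camera
import cv2,numpy as np
o=env.get_obs();print({k:np.round(v,3).tolist() for k,v in o.items()})
for n in("scene","top"):
    c=read_camera(n);cv2.imwrite(f"pics/{n}0.png",c["color"][...,::-1])
    np.savez(f"pics/{n}0.npz",**c);print(n,c["mtx"].tolist(),np.round(c["world_from_camera"],4).tolist())
E
```

```text
pics
{'time_s': 0.0, 'qpos': [68.704, 18.44, -4.017, 83.175, 1.297, 78.539, -3.257], 'joint_velocities': [0.07, -0.088, 0.088, 0.049, -0.103, -0.127, 0.049], 'effort': [0.0, -49.128, -0.404, -31.253, -0.064, 0.044, 0.0], 'tool_pos': [0.244, -0.602, 0.238], 'tool_rot': [-179.892, 0.007, 22.111], 'force': [0.331, -0.706, -0.316], 'wrist_torque': [0.006, -0.001, 0.001], 'grasp_force': 0.0, 'grip_width': 0.087}
scene [[395.3003884800824, 0.0, 285.7876151216628], [0.0, 395.3003884800824, 207.12455777748383], [0.0, 0.0, 1.0]] [[-0.196, 0.6215, -0.7585, 1.2256], [0.9805, 0.1352, -0.1427, 0.1384], [0.0139, -0.7716, -0.6359, 0.7557], [0.0, 0.0, 0.0, 1.0]]
top [[414.30164156137073, 0.0, 279.4854886791785], [0.0, 414.30164156137073, 219.03518483188824], [0.0, 0.0, 1.0]] [[0.0289, -0.9964, 0.0794, 0.3701], [-0.9994, -0.0301, -0.0148, -0.0188], [0.0172, -0.0789, -0.9967, 1.1941], [0.0, 0.0, 0.0, 1.0]]
```

View pics/scene0.png

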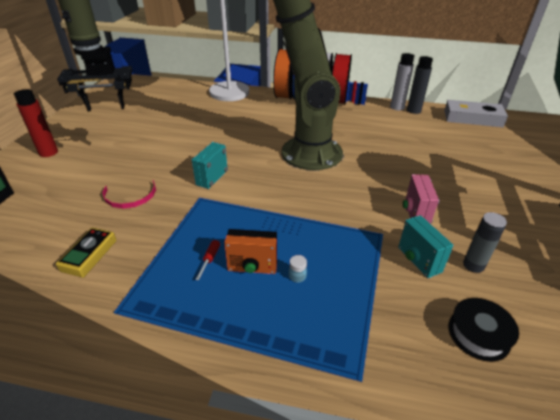

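View pics/top0.png

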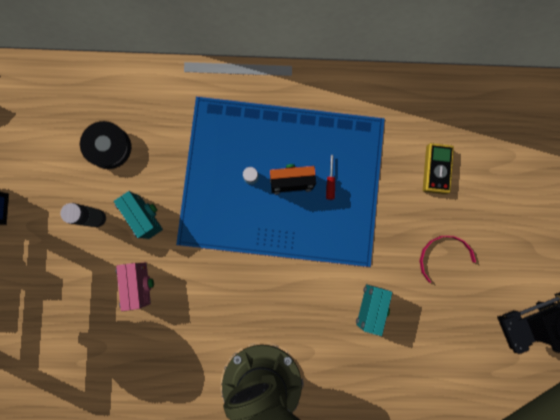

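The scene camera shows the box at (251,252), with its lid facing the camera, away from the robot. The top view has it at (292,179). Possible confusions, as scene pixels: turquoise (425,246), turquoise (210,165) and pink (422,198). The orange/black one on the mat is the one I want. Next I'll measure it and check it in a crop.

```bash
cat > h.py <<'E'
import numpy as np,cv2
def hsv(c):return cv2.cvtColor(np.ascontiguousarray(c["color"]),cv2.COLOR_RGB2HSV)
def ray(c,uv,z):
    W=c["world_from_camera"];uv=np.atleast_2d(np.asarray(uv,float))
    d=np.c_[uv,np.ones(len(uv))]@np.linalg.inv(c["mtx"]).T@W[:3,:3].T
    return W[:3,3]+d*((z-W[2,3])/d[:,2])[:,None]
def pts(c,m):
    v,u=np.nonzero((m>0)&(c["range_z"]>0));z=c["range_z"][v,u]
    p=(np.c_[u,v,np.ones(len(u))]@np.linalg.inv(c["mtx"]).T)*z[:,None]
    W=c["world_from_camera"];return p@W[:3,:3].T+W[:3,3]
def roi(m,x0,y0,x1,y1):
    r=np.zeros_like(m);r[y0:y1,x0:x1]=m[y0:y1,x0:x1];return r
E
python3 - <<'E'
from h import *
t=dict(np.load("pics/top0.npz"));s=dict(np.load("pics/scene0.npz"))
ht=hsv(t);hs=hsv(s)
# top face: not-blue region inside roi; orange strip
o=roi(cv2.inRange(ht,(3,120,80),(18,255,255)),262,160,324,200)
p=pts(t,o);print("orange top n,z pct",len(p),np.percentile(p[:,2],[5,50,95]).round(4))
v,u=np.nonzero(o);r=cv2.minAreaRect(np.c_[u,v].astype(np.float32));c=cv2.boxPoints(r)
print("orange corners on z=.104",ray(t,c,.104).round(4).tolist())
k=roi(cv2.inRange(ht,(0,0,0),(179,255,60)),268,170,322,196)
kk=pts(t,roi(np.full(o.shape,255,np.uint8),262,160,324,200));kk=kk[kk[:,2]>.095]
r=cv2.minAreaRect(kk[:,:2].astype(np.float32)*1000);print("top face by depth",r)
# lid in scene
os_=roi(cv2.inRange(hs,(3,120,80),(18,255,255)),215,225,285,280)
q=pts(s,os_);q=q[(q[:,2]>.02)&(q[:,2]<.095)];a=q.mean(0);n=np.linalg.svd(q-a)[2][2]
print("lid face centroid",a.round(4),"normal",n.round(3),"yaw",np.degrees(np.arctan2(n[1],n[0])).round(1))
g=roi(cv2.inRange(hs,(40,80,40),(85,255,255)),230,250,275,280);q=pts(s,g);print("button",len(q),q.mean(0).round(4))
# mat / neighbours heights
for nm,b in(("jar",(240,165,260,185)),("driver",(322,150,342,202))):
    q=pts(t,roi(np.full(o.shape,255,np.uint8),*b));q=q[q[:,2]>.012];print(nm,q.mean(0).round(3),q.min(0).round(3),q.max(0).round(3))
cv2.imwrite("pics/crop1.png",cv2.resize(s["color"][215:290,180:320,::-1],None,fx=5,fy=5,interpolation=cv2.INTER_CUBIC))
E
```

```text
orange top n,z pct 402 [0.0996 0.1034 0.1067]
orange corners on z=.104 [[0.5896, -0.0048, 0.104], [0.6039, -0.1221, 0.104], [0.5781, -0.125, 0.104], [0.5638, -0.0078, 0.104]]
top face by depth ((568.8086547851562, -67.01591491699219), (54.568416595458984, 120.14271545410156), 5.0363688468933105)
lid face centroid [ 0.5966 -0.062   0.0631] normal [-0.991 -0.13   0.002] yaw -172.5
button 90 [ 0.6155 -0.061   0.0434]
jar [0.579 0.049 0.051] [0.561 0.029 0.013] [0.601 0.071 0.065]
driver [ 0.568 -0.179  0.025] [ 0.525 -0.19   0.012] [ 0.655 -0.167  0.034]
```

View pics/crop1.png

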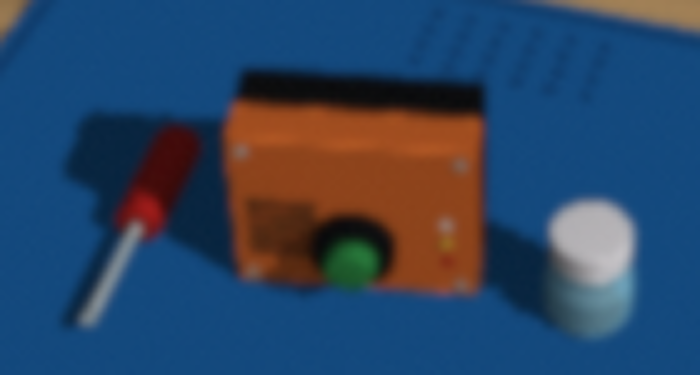

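The crop confirms the real box: orange lid with the green button facing away from the robot, screwdriver at one end and jar at the other. Two measurements agree on the box origin at about (0.569, -0.066) and yaw at about 6.7°, and the top face measures 120 mm with its height at 0.104. I'll turn, then travel high to beyond the lid side.

```bash
python3 -m jog '[[0.4,0,0,0,0.114],[0.4,0,0,0,0.114],[0.4,0,0,0,0.114],[0.4,0.5,-0.5,0,0],[0.4,0.9,-0.95,0,0],[0.4,0.9,-0.95,0,0],[0.4,0.9,-0.95,0,0],[0.4,0.9,-0.95,0,0],[0.4,0.9,-0.95,0,0],[0.4,0.9,-0.95,0,0],[0.4,0.9,-0.95,0,0],[0.4,0.9,-0.95,0,0]]'
python3 -m jog '[[0.4,0.9,-0.95,0,0],[0.4,0.9,-0.95,0,0],[0.4,0.9,-0.95,0,0],[0.4,0.9,-0.95,0,0],[0.4,0.9,-0.95,0,0],[0.4,0.9,-0.95,0,0],[0.4,0.9,-0.95,0,0],[0.4,0.9,-0.95,0,0],[0.4,0.9,-0.95,0,0],[0.4,0.9,-0.95,0,0],[0.4,0.9,-0.95,0,0],[0.4,0.9,-0.95,0,0]]'
```

```text
time_s: 1.1
tool_pos: [0.3796, -0.4209, 0.2393]
tool_rot: [-180.0, 0.0, 6.9]
force: [-0.0, -1.3, -0.1]
grip_width: 0.035
grasp_force: 0.0
time_s: 2.1
tool_pos: [0.5667, -0.1691, 0.2394]
tool_rot: [-180.0, 0.0, 6.9]
force: [-0.4, 0.5, 0.0]
grip_width: 0.0349
grasp_force: 0.0
```

```bash
python3 -m jog '[[0.4,0.9,-0.9,0,0],[0.4,0.8,-0.9,0,0],[0.4,0.8,-0.9,0,0],[0.4,0.5,-0.5,0,0],[0.4,0,0,0,0],[0.4,0,0,0,0],[0.4,0,0,0,0]]'
python3 - <<'E'
from cell import env
import numpy as np
o=env.get_obs();p=np.array(o["tool_pos"]);print(p,o["tool_rot"],o["force"])
a=np.radians(o["tool_rot"][2]);x=np.array([np.cos(a),np.sin(a)]);y=np.array([np.sin(a),-np.cos(a)])
b=np.array([.569,-.0665]);ab=np.radians(6.7);t=b+.075*np.array([np.cos(ab),np.sin(ab)])
d=t-p[:2];print("rows x,y,z",d@x/.02,d@y/.02,(p[2]-.109)/.02)
E
```

```text
time_s: 2.68
tool_pos: [0.6178, -0.1025, 0.2393]
tool_rot: [179.9, 0.1, 6.7]
force: [-0.2, -0.6, -0.6]
grip_width: 0.0349
grasp_force: 0.0
[ 0.61780517 -0.10245132  0.23932232] [1.79935230e+02 6.67844907e-02 6.67881554e+00] [-0.22728289 -0.64365879 -0.62440862]
rows x,y,z 1.535364568894156 -2.070564214464723 6.516116218769166
```

```bash
python3 -m jog '[[0.4,0.77,-0.7,0,0],[0.4,0.77,-0.7,0,0],[0.4,0,-0.67,0.5,0],[0.4,0,0,1,0],[0.4,0,0,1,0],[0.4,0,0,1,0],[0.4,0,0,1,0],[0.4,0,0,1,0],[0.4,0,0,0.7,0],[0.4,0,0,0.3,0],[0.4,0,0,0,0],[0.4,0,0,0,0]]'
python3 - <<'E'
from cell import env, read_camera
import cv2
c=read_camera("scene");cv2.imwrite("pics/s1.png",cv2.resize(c["color"][160:310,150:350,::-1],None,fx=3,fy=3))
print(env.get_obs()["tool_pos"])
E
```

```text
time_s: 3.68
tool_pos: [0.6443, -0.0568, 0.11]
tool_rot: [180.0, -0.0, 6.7]
force: [-0.2, -0.6, 0.4]
grip_width: 0.0351
grasp_force: 0.0
[ 0.64490394 -0.05660948  0.11073241]
```

View pics/s1.png

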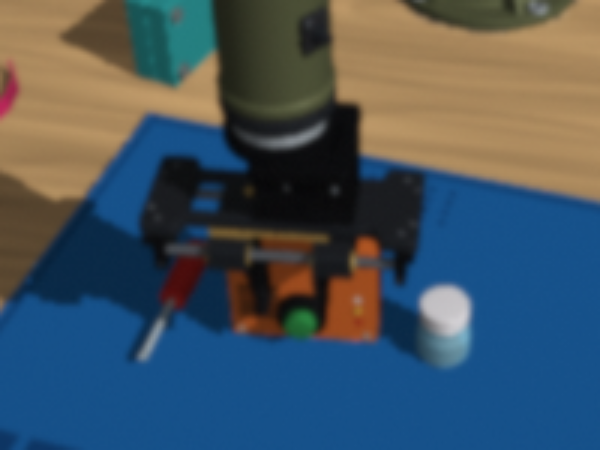

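The fingers stand in front of the lid and straddle its centre above the button (about (262,300) and (320,300) in the crop). Tip height is about 0.093. I'll approach and push slowly.

```bash
python3 -m jog '[[0.4,-0.4,0,0,0],[0.4,-0.4,0,0,0],[0.4,-0.4,0,0,0],[0.4,-0.3,0,0,0],[0.4,-0.2,0,0,0],[0.4,-0.2,0,0,0],[0.4,-0.2,0,0,0],[0.4,-0.2,0,0,0],[0.4,0,0,0,0]]'
python3 -m jog '[[0.4,-0.2,0,-0.02,0],[0.4,-0.2,0,-0.02,0],[0.4,-0.2,0,-0.02,0],[0.4,-0.2,0,-0.02,0],[0.4,0,0,0,0]]'
```

```text
time_s: 4.48
tool_pos: [0.5986, -0.0619, 0.1101]
tool_rot: [180.0, -0.1, 6.7]
force: [2.4, 0.4, 2.3]
grip_width: 0.035
grasp_force: 1.1
time_s: 4.9
tool_pos: [0.5813, -0.0639, 0.1107]
tool_rot: [180.0, 0.1, 6.7]
force: [0.6, 0.5, 0.2]
grip_width: 0.0346
grasp_force: 0.4
```

Run:
```python
from cell import env, read_camera
import cv2
c=read_camera("scene");cv2.imwrite("pics/s2.png",cv2.resize(c["color"][180:300,180:340,::-1],None,fx=4,fy=4))
print(env.get_obs()["tool_pos"],env.get_obs()["force"])
```

```text
[ 0.58167118 -0.06375704  0.11069733] [0.57316015 0.27677646 0.09752715]
```

View pics/s2.png

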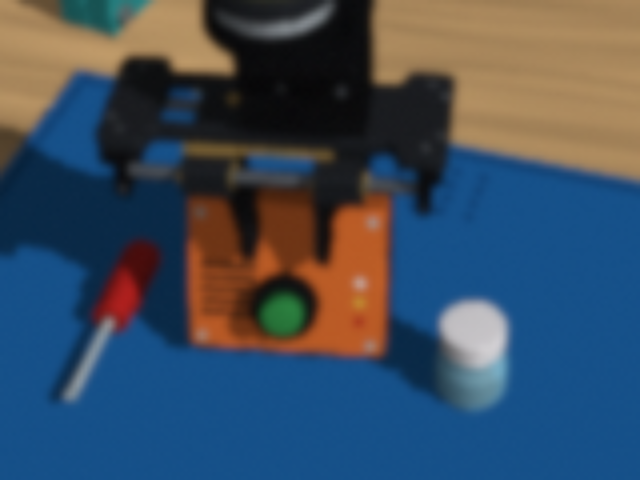

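The box is tipping cleanly about its feet edge with no twist. I'll push the remaining 27 mm or so, rising slightly, then lift clear.

```bash
python3 -m jog '[[0.4,-0.2,0,-0.06,0],[0.4,-0.2,0,-0.06,0],[0.4,-0.2,0,-0.06,0],[0.4,-0.2,0,-0.06,0],[0.4,-0.2,0,-0.06,0],[0.4,-0.2,0,-0.06,0],[0.4,-0.1,0,-0.1,0],[0.4,-0.1,0,-0.1,0]]'
python3 - <<'E'
from h import *
from cell import env, read_camera
c=read_camera("scene");cv2.imwrite("pics/s3.png",cv2.resize(c["color"][180:300,180:340,::-1],None,fx=4,fy=4))
E
```

```text
time_s: 5.62
tool_pos: [0.5545, -0.067, 0.1225]
tool_rot: [180.0, 0.0, 6.7]
force: [0.3, -0.9, 0.5]
grip_width: 0.0348
grasp_force: 0.0
```

View pics/s3.png

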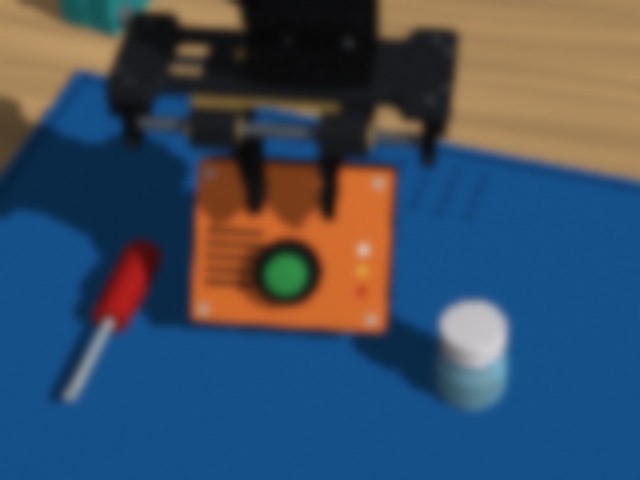

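The box is near its balance point, about 27°, and looks to be leaving the fingers. A few more small steps.

```bash
python3 -m jog '[[0.4,-0.2,0,-0.1,0],[0.4,-0.1,0,-0.2,0],[0.4,0,0,-0.2,0],[0.4,0,0,-0.2,0],[0.4,0,0,0,0],[0.4,0,0,0,0]]'
python3 - <<'E'
from h import *
from cell import env, read_camera
c=read_camera("scene");h=hsv(c)
q=pts(c,roi(cv2.inRange(h,(3,120,80),(18,255,255)),200,170,300,285));print(len(q),np.percentile(q,[5,50,95],axis=0).round(3).tolist())
q=pts(c,roi(cv2.inRange(h,(40,80,40),(85,255,255)),220,200,285,285));print(len(q),q.mean(0).round(4))
E
```

```text
time_s: 6.17
tool_pos: [0.5494, -0.0676, 0.1368]
tool_rot: [180.0, -0.1, 6.7]
force: [0.7, 0.4, 0.1]
grip_width: 0.0345
grasp_force: 0.0
1190 [[0.451, -0.128, 0.037], [0.525, -0.062, 0.057], [0.55, -0.02, 0.061]]
81 [ 0.5151 -0.0728  0.0786]
```

The box has dropped: lid height is about 0.058 (expected 0.059) and the button top about 0.079. I'll rise and locate the button in the scene and wrist views.

```bash
python3 -m jog '[[0.4,0.5,0,-0.5,0],[0,0.5,0,-1,0],[0,0,0,-1,0],[0,0,0,-1,0],[0,0,0,-1,0],[0,0,0,-0.5,0],[0,0,0,0,0],[0,0,0,0,0],[0,0,0,0,0],[0,0,0,0,0]]'
python3 - <<'E'
from h import *
from cell import env, read_camera
from scipy.spatial.transform import Rotation as R
o=env.get_obs();w=read_camera("wrist");s=read_camera("scene");t=read_camera("top")
T=np.eye(4);T[:3,:3]=R.from_euler("xyz",o["tool_rot"],degrees=True).as_matrix();T[:3,3]=o["tool_pos"]
w["world_from_camera"]=T@w["T_tool_cam"]
for n,c,b in(("wrist",w,(0,0,560,420)),("scene",s,(215,200,290,285)),("top",t,(262,160,330,230))):
    m=roi(cv2.inRange(hsv(c),(40,80,40),(85,255,255)),*b)
    cs=cv2.findContours(m,0,2)[0]
    if not cs:print(n,"none");continue
    k=max(cs,key=cv2.contourArea);e=cv2.minEnclosingCircle(k);q=pts(c,m);q=q[q[:,2]>np.percentile(q[:,2],50)] if len(q) else q
    print(n,e,"ray@.079",ray(c,[e[0]],.079).round(4),"depth",len(q) and (q.mean(0).round(4),np.median(q[:,2])))
im=np.hstack([cv2.resize(w["color"],(400,300)),cv2.resize(s["color"][180:300,180:340],(400,300))])
cv2.imwrite("pics/w4.png",im[...,::-1]);print(o["tool_pos"],o["tool_rot"])
E
```

```text
time_s: 7.05
tool_pos: [0.5679, -0.0652, 0.2346]
tool_rot: [-180.0, 0.2, 6.7]
force: [-0.6, -0.2, -0.8]
grip_width: 0.0005
grasp_force: 0.0
wrist ((287.5, 245.5), 5.522780418395996) ray@.079 [[ 0.5218 -0.0734  0.079 ]] depth (array([ 0.5777, -0.0648,  0.233 ]), np.float64(0.23419921559652573))
scene ((255.0, 228.0), 5.385264873504639) ray@.079 [[ 0.5164 -0.0732  0.079 ]] depth (array([ 0.5111, -0.0757,  0.0791]), np.float64(0.07877275096656211))
top none
[ 0.56794416 -0.06521333  0.23461063] [-1.79959436e+02  1.54146939e-01  6.72039758e+00]
```

View pics/w4.png

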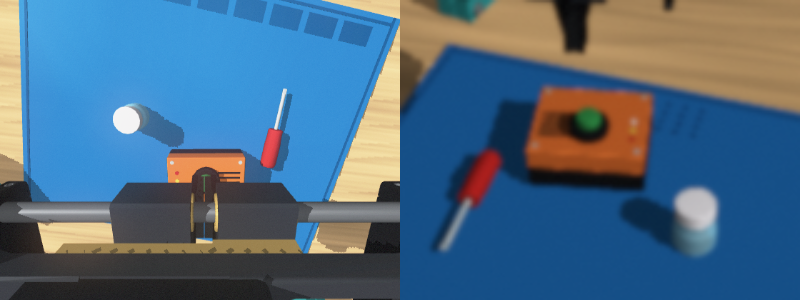

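The box sits on its feet with the lid up; the button is at scene pixel (255,228) and the jar and screwdriver look undisturbed. I'll cross-check the button against the lid outline.

Run:
```python
from h import *
from cell import env, read_camera
S=[];B=[]
for i in range(4):
    s=read_camera("scene");q=pts(s,roi(np.full(s["color"].shape[:2],255,np.uint8),215,200,290,275))
    l=q[(q[:,2]>.055)&(q[:,2]<.064)];r=cv2.minAreaRect(l[:,:2].astype(np.float32)*1000);S.append([*r[0],*r[1],r[2]])
    b=q[(q[:,2]>.073)&(q[:,2]<.1)];B.append([*cv2.minEnclosingCircle(b[:,:2].astype(np.float32)*1000)[0],*(b.mean(0)*1000),np.percentile(b[:,2],80)*1000])
print(np.round(S,1).tolist());print(np.round(B,1).tolist())
h=hsv(s);m=cv2.inRange(h,(40,80,40),(85,255,255));m=roi(m,230,205,285,250);v,u=np.nonzero(m);print(u.min(),u.max(),v.min(),v.max())
print(ray(s,[[255,v.min()-.5]],.079).round(4), "top far edge")
o=env.get_obs();print(o["tool_pos"],o["tool_rot"],o["force"])
```

```text
[[494.4, -78.0, 102.8, 120.0, 7.3], [494.4, -77.7, 103.5, 119.5, 7.0], [495.2, -77.8, 102.5, 119.7, 6.5], [494.4, -78.0, 102.6, 119.8, 6.8]]
[[510.4, -75.1, 511.4, -75.7, 78.0, 79.7], [509.2, -75.8, 511.4, -75.2, 78.2, 80.3], [510.5, -76.4, 511.3, -75.5, 78.1, 79.5], [509.0, -76.3, 511.5, -75.4, 78.2, 79.7]]
250 260 224 232
[[ 0.4999 -0.0775  0.079 ]] top far edge
[ 0.56873248 -0.06523879  0.23611624] [-1.79998263e+02  1.83526311e-02  6.71562484e+00] [-0.2738664   0.16609991 -0.34782839]
```

The lid outline (102 x 120 mm, yaw 6.9°) puts the button at about (0.509, -0.076). The direct measurement gives (0.510, -0.0757), so the two agree. I'll press with a single finger: gripper open 26 mm, the +y finger over the button, TCP offset 20.5 mm.

```bash
python3 -m jog '[[0.3,-0.75,-0.22,0,0],[0.3,-0.75,-0.22,0,0],[0.3,-0.75,-0.21,0,0],[0.3,-0.75,-0.21,0.5,0],[0.3,0,0,1,0],[0.3,0,0,1,0],[0.3,0,0,1,0],[0.3,0,0,1,0],[0.3,0,0,1,0],[0.3,0,0,0.5,0],[0.3,0,0,0,0],[0.3,0,0,0,0]]'
python3 - <<'E'
from h import *
from cell import env, read_camera
s=read_camera("scene");cv2.imwrite("pics/s5.png",cv2.resize(s["color"][180:280,200:320,::-1],None,fx=5,fy=5))
o=env.get_obs();print(o["tool_pos"],o["tool_rot"],o["force"],o["grip_width"])
a=np.radians(o["tool_rot"][2]);p=np.array(o["tool_pos"])+(o["grip_width"]/2+.0075)*np.array([np.sin(a),-np.cos(a),0]);print("finger",p)
E
```

```text
time_s: 8.4
tool_pos: [0.5072, -0.0551, 0.1165]
tool_rot: [-180.0, 0.0, 6.7]
force: [-0.2, 0.4, 0.1]
grip_width: 0.0261
grasp_force: 0.0
[ 0.50793665 -0.05517686  0.11726836] [ 1.79981827e+02 -7.36189227e-02  6.72176206e+00] [1.38289568 0.25537417 0.12578845] 0.025973382938549467
finger [ 0.51033458 -0.07552273  0.11726836]
```

View pics/s5.png

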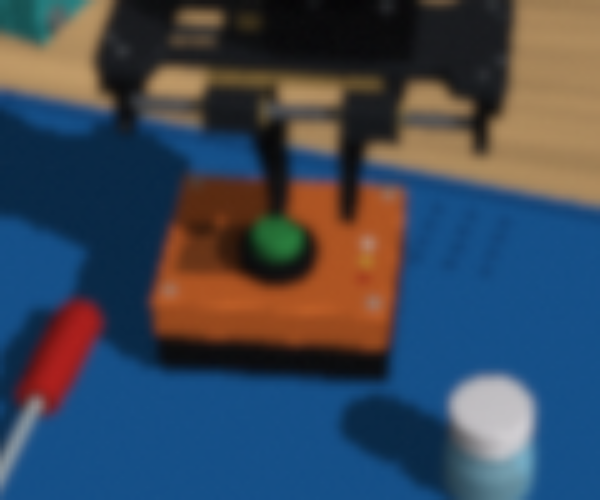

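The finger lines up with the button, both at column 277 in the crop, about 20 mm above it. I'll press down in small steps and watch the force.

```bash
python3 -m jog '[[0.3,0,0,0.5,0],[0.3,0,0,0.4,0],[0.3,0,0,0.2,0],[0.3,0,0,0,0],[0.3,0,0,0,0]]'; python3 -m jog '[[0.3,0,0,0.1,0],[0.3,0,0,0.05,0],[0.3,0,0,0,0],[0.3,0,0,0,0]]'
```

```text
time_s: 8.87
tool_pos: [0.5077, -0.0553, 0.0948]
tool_rot: [180.0, -0.0, 6.7]
force: [-0.4, -1.0, 3.5]
grip_width: 0.0261
grasp_force: 1.7
time_s: 9.2
tool_pos: [0.5077, -0.0553, 0.0923]
tool_rot: [180.0, -0.1, 6.7]
force: [-1.2, -0.2, 7.0]
grip_width: 0.0263
grasp_force: 3.9
```

```bash
python3 -m jog '[[0.3,0,0,0.1,0],[0.3,0,0,0.05,0],[0.3,0,0,0,0],[0.3,0,0,0,0]]'
```

```text
time_s: 9.53
tool_pos: [0.5079, -0.0553, 0.0919]
tool_rot: [179.9, -0.0, 6.7]
force: [-7.8, 1.3, 25.2]
grip_width: 0.0264
grasp_force: 12.5
```

The force jumped from 7 N to 25 N with the tool stopped, so something is bottomed out. I'll release in small steps to check that the stroke was the full 6 mm.

```bash
for i in 1 ; do python3 -m jog '[[0.3,0,0,-0.15,0],[0.3,0,0,0,0],[0.3,0,0,0,0]]' | egrep 'pos|force'; python3 -m jog '[[0.3,0,0,-0.1,0],[0.3,0,0,0,0],[0.3,0,0,0,0]]'| egrep 'pos|force'; python3 -m jog '[[0.3,0,0,-0.1,0],[0.3,0,0,0,0],[0.3,0,0,0,0]]'| egrep 'pos|force'; python3 -m jog '[[0.3,0,0,-0.1,0],[0.3,0,0,0,0],[0.3,0,0,0,0]]'| egrep 'pos|force';  python3 -m jog '[[0.3,0,0,-0.1,0],[0.3,0,0,0,0],[0.3,0,0,0,0]]'| egrep 'pos|force'; done
```

```text
tool_pos: [0.5077, -0.0553, 0.0923]
force: [-1.2, -0.1, 8.9]
grasp_force: 4.3
tool_pos: [0.5076, -0.0553, 0.0936]
force: [0.8, 0.2, 5.0]
grasp_force: 2.1
tool_pos: [0.5076, -0.0553, 0.0954]
force: [2.3, -0.5, 3.1]
grasp_force: 1.5
tool_pos: [0.507, -0.0552, 0.0972]
force: [0.8, -0.4, 2.0]
grasp_force: 1.0
tool_pos: [0.5063, -0.055, 0.0987]
force: [-0.4, 0.1, 0.3]
grasp_force: 0.0
```

Contact ran from about 0.098 down to a stop at 0.092, which is the full 6 mm spring stroke with about 5 N at the end. I'll retreat and check.

```bash
python3 -m jog '[[0.3,0,0,-0.5,0],[0.3,0,0,-1,0],[0.3,0,0,-1,0],[0.3,0,0,-1,0],[0.3,0,0,-1,0],[0.3,0,0,-1,0],[0.3,-0.5,0.8,-0.5,0],[0.3,-0.5,0.9,0,0],[0.3,-0.5,0.9,0,0],[0.3,0,0.9,0,0],[0.3,0,0.9,0,0],[0.3,0,0.9,0,0]]'
python3 -m jog '[[0.3,0,0.9,0,0],[0.3,0,0.9,0,0],[0.3,0,0.9,0,0],[0.3,0,0.9,0,0],[0.3,0,0.9,0,0],[0.3,0,0.5,0,0],[0.3,0,0,0,0],[0.3,0,0,0,0],[0.3,0,0,0,0]]'
python3 - <<'E'
from h import *
from cell import env, read_camera
t=read_camera("top");s=read_camera("scene")
q=pts(s,roi(np.full(s["color"].shape[:2],255,np.uint8),215,200,290,275))
l=q[(q[:,2]>.055)&(q[:,2]<.064)];print(cv2.minAreaRect(l[:,:2].astype(np.float32)*1000),np.median(l[:,2]))
b=q[(q[:,2]>.073)&(q[:,2]<.1)];print("button",b.mean(0),np.percentile(b[:,2],80))
for nm,bb in(("jar",(240,165,260,185)),("driver",(322,150,342,202))):
    q=pts(t,roi(np.full(t["range_z"].shape,255,np.uint8),*bb));q=q[q[:,2]>.012];print(nm,q.mean(0).round(3),q.min(0).round(3),q.max(0).round(3))
cv2.imwrite("pics/f.png",np.hstack([cv2.resize(s["color"],(400,300)),cv2.resize(t["color"],(400,300))])[...,::-1])
E
```

```text
time_s: 11.78
tool_pos: [0.4894, -0.1647, 0.22]
tool_rot: [180.0, 0.0, 6.7]
force: [-0.3, 0.2, 0.9]
grip_width: 0.0261
grasp_force: 0.0
time_s: 12.53
tool_pos: [0.5017, -0.2619, 0.2194]
tool_rot: [-179.9, 0.0, 6.8]
force: [0.1, -0.3, -0.7]
grip_width: 0.026
grasp_force: 0.0
((494.88812255859375, -77.84736633300781), (104.03396606445312, 119.8814697265625), 6.725935459136963) 0.05707357915762368
button [ 0.51134864 -0.07540787  0.0779972 ] 0.07986990427725742
jar [0.579 0.049 0.051] [0.561 0.029 0.012] [0.601 0.071 0.065]
driver [ 0.568 -0.179  0.025] [ 0.525 -0.191  0.013] [ 0.654 -0.167  0.033]
```

View pics/f.png

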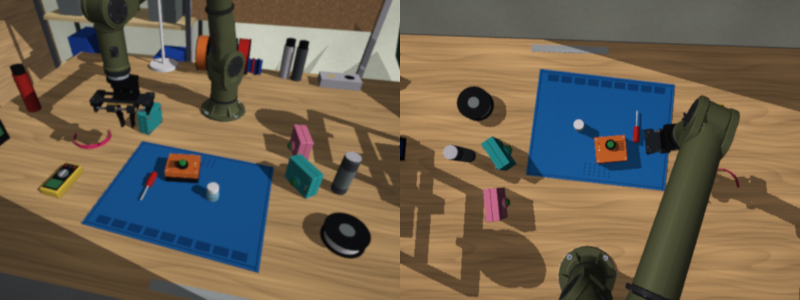

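The picture shows the box on its feet with the lid up and the button sprung back at scene (183,163). The jar and screwdriver haven't moved, and the arm is clear of everything. Handing in.

```bash
python3 -c "
from cell import env
print(env.sign_off())"
```

```text
the job is handed in; nothing more can be done
None
```

I tipped the box onto its feet with the orange lid up, pressed the green button through its full 6 mm and released it; the jar and screwdriver stayed put, and I handed in at about 12.6 s (no verdict was returned).

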